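# Clamp the sample bottle and hold the light reader's shutter half open

### The job

On the light reader, turn the crank by its red knob clockwise (seen from above) until the sprung pad presses the amber bottle firmly home into the blue V-block, and let go of the knob. Then grip the yellow post and slide the spring-loaded shutter half-way open, to the red mark, and finish while still holding it there; it would spring shut if let go. Keep the bottle standing and leave the other things on the worktop where they are.

Things in the scene. Friction and masses are not known exactly. Their poses are not given: they have to be found in the camera images.
- reader: the light reader, fixed to the worktop: black base plate, x -130..105, y -100..165, top at z 12 (mm in its own frame, used for all entries below). Origin at worktop level; +x away from the robot's side, +y to the lamp housing, z up. Lamp housing (grey) x -65..75, y 103..161, top z 105; detector (grey) x 10..60, y -95..-65, top z 87; gear block under the crank, top z 48.
- home (a point): where bottle_mid lies when the bottle is fully home in the blue V-block at the rear of the bottle bay (V-block top at z 42 mm): reader x 35, y 0, z 54.5 mm
- bottle_mid (a point): centre, half-way up, of the amber reagent bottle with a black cap (45 mm across, 85 high, about 0.23 kg) standing loose on the base plate between the pad and the V-block, 7 to 18 mm short of home at the start; z axis along the bottle
- knob_grip (a point): mid height for grasping the crank's red upright knob: 16 mm round, z 60..102 mm, this point at z 86.5. The knob spins freely about its own upright axis, so a gripper can hold it and carry it round without turning itself. It runs on a level circle of radius 40 mm about crank_axis, above the steel crank arm (top z 61). Turning takes about 4 N at the knob, up to 7 N with the pad pressed.
- crank_axis (a point): a point on the crank's upright axis, at the height of knob_grip (reader frame x -95, y 0, z 86.5 mm)
- crank (a joint): crank angle in rad, growing clockwise seen from above, range 0 to 6; at 0 the knob lies to the reader's +y of the axis. Starts at 0 to 0.9. It drives the jaw to +x by 8 mm per rad. It is stiff and stays where it is left, also when clamping.
- pad (a joint): how far the sprung black pad is pressed back into the jaw, in m: 0 free, 0.012 at its stop; spring 1.2 N per mm with 1 N preload. It stays under about 0.003 while the bottle is only being pushed along, and rises once the bottle is home. About 0.006 to 0.008 is a firm clamp.
- pad_face (a point): centre of the pad's front face (44 mm wide, 26 high), z 29 mm. It meets a bottle that is home at x 12.5 mm: at a crank angle of about 3.75 rad; each further rad presses it by 8 mm
- crank_knob: the red knob itself; origin in the middle of its lower end, z 60.5 mm; its x and y axes turn freely
- shutter (a joint): opening of the shutter in m: 0 shut (start), 0.06 fully open, half-way 0.030. It slides to the reader's -x as it opens. A spring pulls it shut: 2 N at 0, rising 0.2 N per mm to 8 N half-way and 14 N fully open
- shutter_post: yellow round upright post on the shutter's carriage, 14 mm across, 46 mm high, free to spin about itself; origin in the middle of its lower end at z 108 mm, reader x 35, y 92 mm when shut. On the lamp housing's top beside it are three short lines: black at shut, red at half-way, black at fully open; a white pointer beside the post runs along them.
- post_grip (a point): middle of the grasping height of the yellow post, z 134 mm
- beaker_mid (a point): clear empty beaker, 55 mm across, 66 high, a bystander; this point is its centre
- timer_mid (a point): white bench timer lying flat, 68x68x20 mm, a bystander; this point is its centre
- tape_green_mid (a point): roll of green label tape lying flat, 72 mm across, 19 high, a bystander; this point is its centre
- bottle_c_mid (a point): white reagent bottle with white cap, 66 mm across, 130 high, a bystander; this point is its centre
- marker_blue_mid (a point): marker pen with blue cap, 137 mm long, lying, a bystander; this point is its centre
Things that resemble listed ones, but are neither listed nor needed, are in the scene too. What is meant by the part that bears bottle_mid is not turquoise, and is the larger of those in its own colour.

How it is judged:
On the way, in this order (a step that is already met when the one before it is completed fails the run):
1. the pad presses the bottle home in the V-block, the knob is let go and the shutter is still shut (value of joint pad above 0.0035 m and x of bottle_mid in the frame of reader between 0.0315 and 0.0385 m and y of bottle_mid in the frame of reader between -0.004 and 0.004 m and angle between bottle_mid's own z axis and vertical below 0.12 rad and contact force between the fingers and crank_knob below 0.3 N and value of joint shutter below 0.006 m), for 0.3 s.
2. the fingers hold the shutter half open (value of joint shutter between 0.025 and 0.035 m and contact force between the fingers and shutter_post above 2 N), for 0.4 s.
At the end, for the whole second after the job is handed in: The fingers hold the yellow post (contact over 2 N) with the shutter at rest 25 to 35 mm open (half-way is 30), while the bottle stays clamped: pad pressed in by more than 3.5 mm, bottle axis within 3.5 mm of home along x and 4 mm across, tilted less than 0.12 rad, the knob let go (all of step 2 and value of joint pad above 0.0035 m and x of bottle_mid in the frame of reader between 0.0315 and 0.0385 m and y of bottle_mid in the frame of reader between -0.004 and 0.004 m and angle between bottle_mid's own z axis and vertical below 0.12 rad and contact force between the fingers and crank_knob below 0.3 N and velocity of joint shutter between -0.01 and 0.01 m/s); the arm keeps its last pose, push and grip.
It fails at once if the amber bottle tips over (angle between bottle_mid's own z axis and vertical above 0.4 rad).
It fails at once if a bystander is moved by more than 3 cm (distance of any of beaker_mid, timer_mid, tape_green_mid, bottle_c_mid, marker_blue_mid from where it was at the start of the episode above 0.03 m).
It also fails if it takes over 51 s, if anything falls off the work surface, if the arm or the gripper's body presses on something with over 40 N, if the wrist force passes 120 N, or if a joint passes its speed limit or range.

### The arm

A 7-joint arm with a two-finger parallel gripper is mounted at the origin on a cart in front of the work surface, level with it; the furniture and walls round the work are solid. World frame = base frame: x ahead of the robot, y to its left, z up, the work surface at z = 0. Lengths are in m, angles in rad, forces in N, time in s.
With the tool pointing down it reaches from about 0.425 to 0.925 m from the base axis. Payload 6.8 kg.
Tool frame: the origin (TCP) lies at the very end of the fingers, on their centre line; the grasp point (between the pads) lies 19 mm behind it; z points along the fingers, y is the line along which they close (so a half turn about z gives the same grasp; the last joint's range is limited). The gripper opens to 85 mm and grips with 20 to 120 N. Pads are 22 mm wide; open, the fingers measure 114 mm over their backs; the gripper's body (76 mm by 85 mm) begins 54 mm behind the grasp point. The pads swing forward as they close: fully open they stand 13 mm farther back than shut.
Start: joints at [-1.363, 0.477, 0.022, 1.555, -0.011, 1.109, -0.083], TCP at [0.21, 0.642, 0.231] pointing down, gripper open.
Joint ranges: [-2.96, 2.96], [-0.34, 2.1], [-1.41, 1.46], [0.24, 2.44], [-1.37, 4.51], [0.17, 1.92], [-2.96, 2.96]. Speed limits (rad/s): [2.39, 2.39, 3.14, 3.14, 3.14, 3.14, 3.14].

### API

Orientations are given as a unit quaternion [w, x, y, z].
In Python, from station import bot gives the robot as it stands.
- The arm moves only by the tool jog_arm, never from a script. Its argument "motion" is a list of rows, each a list of 7 numbers: the turn, a rotation vector about the tool's x, y, z in rad, then the shift along the tool's x, y, z in mm, then the finger opening in mm, from 0 to 85.4. A call has 1 to 10 rows; each row is the pose to reach, as a shift and turn from the pose commanded when the call began, along the tool's axes at that moment; what a row does not reach only later rows make up. A row lasts 1/8 s, in which the tool goes at most 62.5 mm and 10.7 degrees, less where a joint would pass 70% of its speed; a pose out of reach is approached as far as the arm can. A call with a gripper value outside its range is refused whole. The fingers move at their own pace and stop on an object; "grip_force" is the grip in N (left out, the last holds). Time passes only in rows, so rows that repeat a pose let the fingers close. It gives the time, the measured TCP pose, the force, the opening and the grip force at its end, in the units of the state.
- bot.get_obs(): the state, without advancing time (a new reading comes with each control period).
- bot.read_camera(name): name is "side" or "top"; returns a dict with "pixels" (480x640x3 uint8, red, green, blue), "camera_matrix" (3x3 intrinsics, pixels), "distortion" ([k1, k2, p1, p2, k3] as OpenCV has them; the pictures are not rectified), "T" (4x4, takes a point from camera to world coordinates). Camera axes: x right, y down, z forward; pixel columns grow to the right and rows downward; lengths in m; the calibration is good to about 2 mm. A picture is of the moment at which its call begins. There is no depth.
- bot.hand_in(): hands the job in; it is judged then, once.
Trained networks look in a picture, given as the dict that the camera call returned (one of the last four; its "shot" number tells which), for a name from the list of things; names that differ only in an ending like _2 or _b are one class to them, and where a whole thing is asked for, a point or a joint stands for the part that bears it (a point fixed in the world has none). Each returns a list of dicts, best first, with "score" (0 to 1); they miss things now and then, are a little off and sometimes report something else, mostly with a low value. They report only what shows in the picture. A call takes as long as a camera call. They do not tell look-alikes from the thing itself.
- bot.spot_in(thing, picture): "xy" ([column, row] in pixels, amid what is visible of it).
- bot.tip_of(thing, picture): "xy" ([column, row] in pixels: a listed point, or the origin of a listed thing).
The state is a dict: "t": time; "q": joint angles; "joint_vel": joint speeds; "joint_torque": joint torques, N m; "eef_pos": TCP position; "tool_rot": TCP orientation; "contact_force": force on the tool from outside, world axes, zero at the start; "torque": the same for the moment, N m; "gripper_width": opening from 0.0 (shut) to 1.0 (fully open); "grasp_force": force on a finger pad.
Only numpy, scipy, OpenCV 4.12 (cv2) and the standard library are available. Lean on these libraries where they do the work, as an engineer would, in place of code of your own. Each camera call takes 0.05 s, during which the arm holds its last target. There are 200 camera calls.

## Working session

There is one attempt and no reset: what is moved stays moved. The work goes in short steps, Python scripts to look and compute and a tool call to move; the robot and the scene stay as the last step left them, time stands still between calls to the robot, and variables do not carry over. Pictures are saved under pics/ and viewed, at most 10 in all, crops included, and the job is handed in when it is done.

Besides the shell and the picture viewer there is one more tool, called after "Call:" as name([rows], argument=value, ...), one row to a line, values as JSON. jog_arm: Moves the arm, as the interface text tells. Its arguments: {"type":"object","properties":{"motion":{"type":"array"},"grip_force":{"type":"number"}},"required":["motion"]}

```bash
mkdir -p pics; ls
cat > h.py <<'E'
import numpy as np, cv2
from station import bot
def ray(p,xy):
    u=cv2.undistortPoints(np.array([[xy]],float),np.array(p["camera_matrix"]),np.array(p["distortion"])).ravel()
    T=np.array(p["T"]);d=T[:3,:3]@np.array([u[0],u[1],1]);return T[:3,3],d/np.linalg.norm(d)
def tri(r):
    A=sum(np.eye(3)-np.outer(d,d) for _,d in r);b=sum((np.eye(3)-np.outer(d,d))@o for o,d in r)
    X=np.linalg.solve(A,b);return X,[np.linalg.norm((np.eye(3)-np.outer(d,d))@(X-o)) for o,d in r]
def atz(r,z): o,d=r;return o+d*(z-o[2])/d[2]
def proj(p,X):
    T=np.linalg.inv(np.array(p["T"]));r,_=cv2.Rodrigues(T[:3,:3])
    return cv2.projectPoints(np.array(X,float).reshape(-1,3),r,T[:3,3],np.array(p["camera_matrix"]),np.array(p["distortion"]))[0].reshape(-1,2)
def save(p,n): cv2.imwrite("pics/"+n,np.array(p["pixels"])[:,:,::-1])
E
python3 - <<'E'
from h import *
np.set_printoptions(precision=3,suppress=True)
P={n:bot.read_camera(n) for n in("side","top")}
for n in P: save(P[n],n+"0.png"); print(n,np.array(P[n]["T"])[:3,3])
for t in ["reader","home","bottle_mid","knob_grip","crank_axis","crank_knob","pad_face","shutter_post","post_grip","beaker_mid","timer_mid","tape_green_mid","bottle_c_mid","marker_blue_mid"]:
    for n in P:
        print(t,n,[(np.round(o["xy"],1).tolist(),round(o["score"],2)) for o in bot.tip_of(t,P[n])][:4])
E
```

```text
pics
side [ 0.316 -1.113  0.893]
top [0.472 0.005 1.594]
reader side [([336.3, 280.3], 0.84)]
reader top [([335.4, 245.6], 0.82)]
home side [([347.8, 261.8], 0.7), ([336.4, 367.1], 0.23)]
home top [([333.0, 229.5], 0.95)]
bottle_mid side [([346.4, 259.9], 0.84), ([401.8, 285.3], 0.71), ([354.8, 304.7], 0.6)]
bottle_mid top [([334.3, 231.7], 0.5), ([387.0, 235.9], 0.46)]
knob_grip side [([347.7, 263.9], 0.59), ([343.6, 259.9], 0.55), ([304.5, 254.4], 0.37)]
knob_grip top [([325.0, 261.6], 0.35)]
crank_axis side [([304.4, 259.5], 0.77), ([338.1, 281.5], 0.74)]
crank_axis top [([335.3, 268.5], 0.69)]
crank_knob side [([305.8, 252.9], 0.51), ([305.3, 260.1], 0.37)]
crank_knob top [([322.5, 262.8], 0.49)]
pad_face side [([331.6, 274.8], 0.62)]
pad_face top [([337.6, 246.6], 0.49), ([326.8, 261.7], 0.39)]
shutter_post side [([339.7, 229.1], 0.48)]
shutter_post top [([336.9, 269.4], 0.56), ([305.5, 226.2], 0.52)]
post_grip side [([340.4, 218.7], 0.49), ([336.6, 230.1], 0.31)]
post_grip top [([305.8, 227.7], 0.44)]
beaker_mid side [([409.4, 334.8], 0.77), ([336.4, 227.7], 0.25)]
beaker_mid top [([421.2, 210.1], 0.71)]
timer_mid side [([338.1, 369.6], 0.57)]
timer_mid top [([428.0, 269.5], 0.64), ([330.3, 233.2], 0.46)]
tape_green_mid side [([246.2, 205.7], 0.51)]
tape_green_mid top [([199.7, 298.2], 0.46)]
bottle_c_mid side [([306.5, 178.6], 0.87), ([408.5, 336.4], 0.25)]
bottle_c_mid top [([191.6, 230.2], 0.74)]
marker_blue_mid side [([328.0, 270.9], 0.75), ([346.8, 262.2], 0.61), ([289.8, 389.2], 0.55)]
marker_blue_mid top [([432.5, 298.1], 0.68)]
```

Run:
```python
import cv2
a=cv2.imread("pics/side0.png");b=cv2.imread("pics/top0.png")
s=cv2.resize(a[190:340,250:450],None,fx=4,fy=4,interpolation=cv2.INTER_CUBIC)
t=cv2.resize(b[190:310,260:420],None,fx=5,fy=5,interpolation=cv2.INTER_CUBIC)
cv2.imwrite("pics/s1.png",s);cv2.imwrite("pics/t1.png",t)
```

```text
(no output)
```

View pics/s1.png

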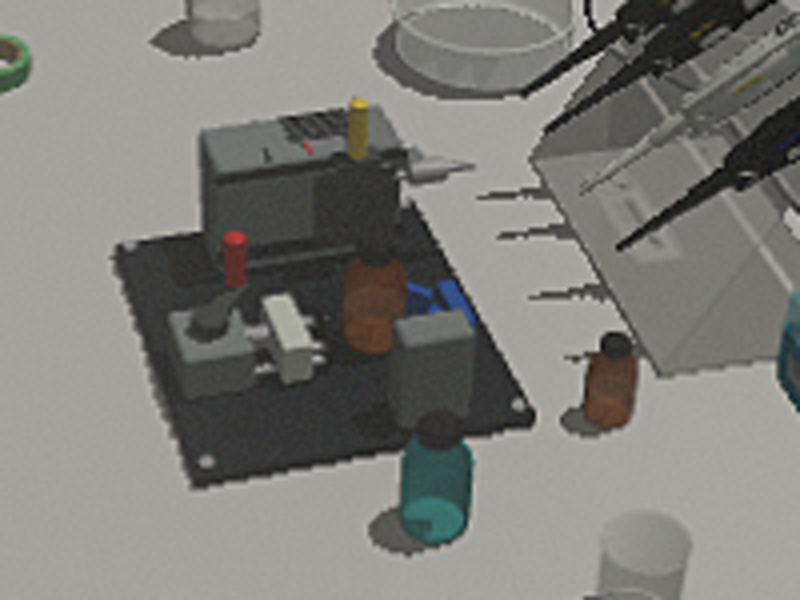

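View pics/t1.png

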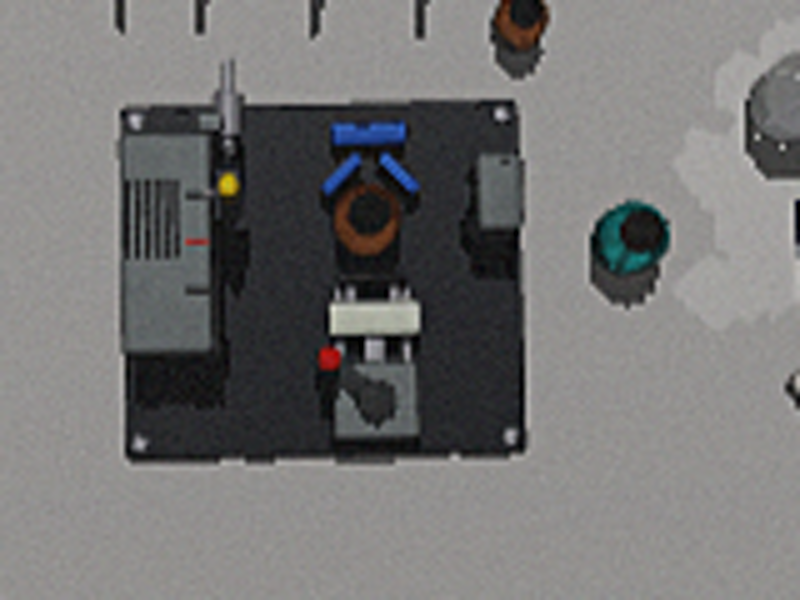

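View pics/top0.png

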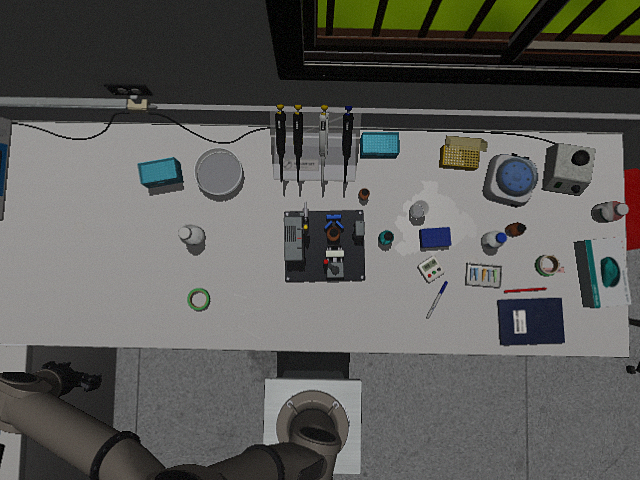

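The views show the reader with its lamp housing to the robot's left. In the top picture the red knob is near px (326,262), the yellow post near (306,227) and the amber bottle near (334,232). The small amber bottle off the plate and the turquoise bottle are decoys. Next I fit the reader pose from the plate corners and check it against the knob and post.

```bash
cat > fit.py <<'E'
from h import *
from scipy.optimize import least_squares
np.set_printoptions(precision=4,suppress=True)
def blob(p,kind,near,rad=14):
    im=np.array(p["pixels"]).astype(int);r,g,b=im[...,0],im[...,1],im[...,2]
    m={"red":(r>110)&(g<80)&(b<80),"yel":(r>110)&(g>90)&(b<80)}[kind]
    yy,xx=np.nonzero(m);k=np.hypot(xx-near[0],yy-near[1])<rad
    return xx[k],yy[k]
E
python3 - <<'E'
from fit import *
P={n:bot.read_camera(n) for n in("side","top")}
C=np.array([[105,165,12],[105,-100,12],[-130,-100,12],[-130,165,12]])/1000
t=np.array([[122,107],[516,101],[524,457],[127,460]])/5+[260-.4,190-.4]
s=np.array([[415,203],[533,418],[193,480],[115,245]])/4+[250-.4,190-.4]
def W(v,X): c,n=np.cos(v[2]),np.sin(v[2]);return np.c_[v[0]+c*X[:,0]-n*X[:,1],v[1]+n*X[:,0]+c*X[:,1],X[:,2]]
for w in ((1,0),(0,1),(1,1)):
    f=lambda v:np.r_[w[0]*(proj(P["top"],W(v,C))-t).ravel(),w[1]*(proj(P["side"],W(v,C))-s).ravel()]
    r=least_squares(f,[.6,0,0],loss="soft_l1");print(w,r.x,f(r.x).round(1))
v=r.x
print("axis",W(v,np.array([[-.095,0,.0865]])),"post",W(v,np.array([[.035,.092,.134]])),"home",W(v,np.array([[.035,0,.0545]])))
for n,k,tn,sn in(("knob","red",(325.8,261.6),(308.7,254)),("post","yel",(305.6,226.8),(339.5,222))):
    xt,yt=blob(P["top"],k,tn,6);xs,ys=blob(P["side"],k,sn,12)
    print(n,len(xt),xt.mean(),yt.mean(),"side",len(xs),xs.mean(),ys.min(),ys.max(),ys.mean())
    print(" top ray at z", atz(ray(P["top"],(xt.mean(),yt.mean())),.102 if k=="red" else .154))
    print(" tri", tri([ray(P["top"],(xt.mean(),yt.mean())),ray(P["side"],(xs.mean(),ys.min()+.5))]))
E
```

```text
(1, 0) [ 0.6019 -0.0597  0.0343] [-0.1  0.2  0.3  0.3  0.2 -0.5 -0.5  0.  -0.  -0.  -0.  -0.  -0.  -0.
 -0.  -0. ]
(0, 1) [ 0.6033 -0.0662  0.0298] [ 0.  -0.   0.   0.   0.  -0.   0.  -0.   0.  -0.9  0.9  0.4 -0.4  0.1
 -0.3 -0.2]
(1, 1) [ 0.6029 -0.0622  0.032 ] [ 0.8 -0.3  1.1  0.1  0.9 -0.7  0.2 -0.4 -0.6 -1.6  0.3 -0.6 -0.8 -0.9
 -0.8 -0.8]
axis [[ 0.508  -0.0652  0.0865]] post [[0.635  0.0309 0.134 ]] home [[ 0.6379 -0.0611  0.0545]]
knob 15 325.4 261.4 side 14 308.5 248 250 249.0
 top ray at z [ 0.5323 -0.0309  0.102 ]
 tri (array([ 0.5339, -0.0313,  0.0983]), [np.float64(0.0015016143371163065), np.float64(0.001501614337116516)])
post 13 305.15384615384613 226.53846153846155 side 9 339.8888888888889 215 225 217.55555555555554
 top ray at z [0.6348 0.0338 0.154 ]
 tri (array([0.637 , 0.0336, 0.1494]), [np.float64(0.0017365737582282978), np.float64(0.001736573758228412)])
```

Run:
```python
from fit import *
from scipy.spatial.transform import Rotation as R
o=bot.get_obs();q=o["tool_rot"];r=R.from_quat([*q[1:],q[0]])
print(o["t"],o["eef_pos"],q);print(r.as_matrix());print(o["q"],o["gripper_width"],o["contact_force"])
# shift in tool axes to above the knob with tool y along -/+ reader y
yaw=.033
for s in(1,-1):
    M=np.array([[s*np.cos(yaw),s*np.sin(yaw),0],[s*np.sin(yaw),-s*np.cos(yaw),0],[0,0,-1.]]).T
    M=np.c_[s*np.array([np.cos(yaw),np.sin(yaw),0]),s*np.array([np.sin(yaw),-np.cos(yaw),0]),[0,0,-1]]
    print(s,"rotvec",(r.inv()*R.from_matrix(M)).as_rotvec(),"shift",r.inv().apply(np.array([.533,-.031,.16])-o["eef_pos"])*1000)
```

```text
1.6 [0.2096 0.6416 0.2313] [-0.      0.1572  0.9876  0.    ]
[[-0.9506  0.3105 -0.    ]
 [ 0.3105  0.9506  0.    ]
 [ 0.      0.     -1.    ]]
[-1.3631  0.477   0.0224  1.5554 -0.0115  1.1093 -0.083 ] 1.0041872577791653 [-0.0996 -0.1275  0.2132]
1 rotvec [-0.     -0.0001  2.7929] shift [-516.2594 -538.9911   71.2951]
-1 rotvec [ 0.     -0.     -0.3487] shift [-516.2594 -538.9911   71.2951]
```

Call:
jog_arm([
  [0, 0, -0.04, -20, -20, 0, 60],
  [0, 0, -0.08, -60, -65, 0, 50],
  [0, 0, -0.12, -110, -115, 0, 45],
  [0, 0, -0.16, -160, -165, 0, 45],
  [0, 0, -0.2, -210, -220, 0, 45],
  [0, 0, -0.24, -265, -275, 0, 45],
  [0, 0, -0.28, -320, -335, 0, 45],
  [0, 0, -0.32, -375, -390, 0, 45],
  [0, 0, -0.349, -430, -450, 0, 45],
  [0, 0, -0.349, -480, -500, 0, 45],
])

```text
t: 2.85
eef_pos: [0.4655, 0.1096, 0.2318]
tool_rot: [0.001, -0.017, 1.0, 0.0]
contact_force: [0.5, 0.7, 0.6]
gripper_width: 0.529
grasp_force: 0.0
```

Call:
jog_arm([
  [0, 0, 0, 0, 0, 0, 45],
  [0, 0, 0, 0, 0, 0, 45],
])

```text
t: 3.1
eef_pos: [0.4647, 0.1119, 0.2314]
tool_rot: [-0.0, -0.016, 1.0, 0.0]
contact_force: [-0.7, 0.5, -0.6]
gripper_width: 0.528
grasp_force: 0.0
```

```bash
cat >> h.py <<'E'
from scipy.spatial.transform import Rotation as R
def to(X):
    o=bot.get_obs();q=o["tool_rot"];r=R.from_quat([*q[1:],q[0]])
    print("t",o["t"],"pos",o["eef_pos"],"F",np.round(o["contact_force"],1),"w",o["gripper_width"],"g",o["grasp_force"])
    return np.round(r.inv().apply(np.atleast_2d(X)-np.array(o["eef_pos"]))*1000,1)
E
python3 - <<'E'
from h import *
print(to([.533,-.031,.07]));o=bot.get_obs();print(o["tool_rot"],o["q"])
p=bot.read_camera("top");print(proj(p,o["eef_pos"]));save(p,"top1.png")
E
```

```text
t 3.1 pos [0.46466358 0.11188236 0.23136197] F [-0.7  0.5 -0.6] w 0.5279940171514814 g 0.0
[[ -63.6 -145.1  161.3]]
[-2.29807018e-05 -1.64466666e-02  9.99864712e-01  2.52333040e-04] [-0.60532651  0.14728686  0.26571396  2.02663335 -0.04723085  0.97317181
  1.28791795]
[[275.96360046 282.29368403]]
```

Call:
jog_arm([
  [0, 0, 0, -15, -35, 10, 45],
  [0, 0, 0, -30, -70, 30, 45],
  [0, 0, 0, -45, -105, 60, 45],
  [0, 0, 0, -60, -135, 75, 45],
  [0, 0, 0, -64, -145, 80, 45],
  [0, 0, 0, -64, -145, 80, 45],
  [0, 0, 0, -64, -145, 80, 45],
])

```text
t: 4.03
eef_pos: [0.5336, -0.0293, 0.1518]
tool_rot: [0.0, -0.018, 1.0, 0.001]
contact_force: [0.1, -0.1, -0.5]
gripper_width: 0.526
grasp_force: 0.0
```

Run:
```python
from h import *
print(to([.533,-.031,.07]))
p=bot.read_camera("side");c=np.array(p["pixels"])[190:340,250:450,::-1];cv2.imwrite("pics/s2.png",cv2.resize(c,None,fx=4,fy=4,interpolation=cv2.INTER_CUBIC));print((proj(p,bot.get_obs()["eef_pos"])-[250,190])*4,(proj(p,[.533,-.031,.0865])-[250,190])*4)
```

```text
t 4.025 pos [ 0.53359748 -0.02932637  0.15182658] F [ 0.1 -0.1 -0.5] w 0.5262749822248216 g 0.0
[[ 0.7 -1.7 81.8]]
[[229.89674648 166.70366319]] [[230.5683194  248.17231259]]
```

View pics/s2.png

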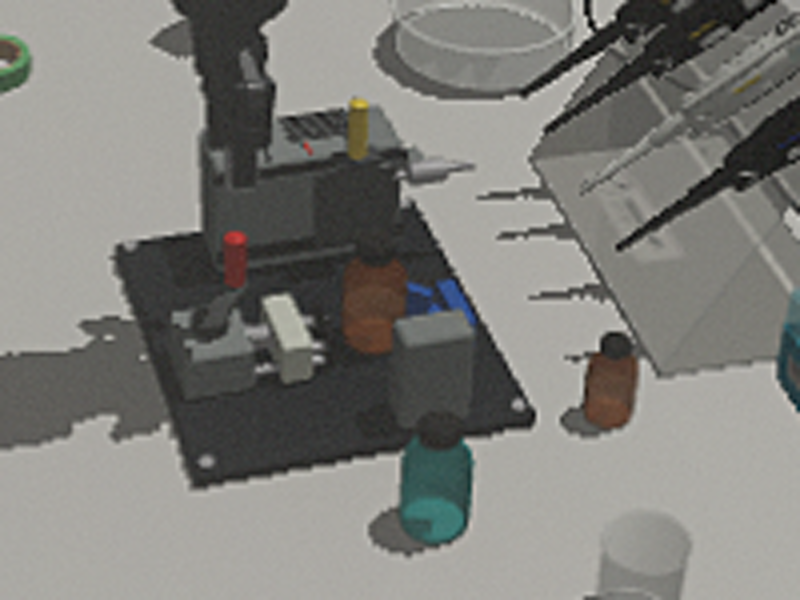

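Call:
jog_arm([
  [0, 0, 0, 0, -1.5, 25, 45],
  [0, 0, 0, 0, -1.5, 50, 45],
  [0, 0, 0, 0, -1.5, 70, 45],
  [0, 0, 0, 0, -1.5, 80, 45],
  [0, 0, 0, 0, -1.5, 80, 10],
  [0, 0, 0, 0, -1.5, 80, 10],
  [0, 0, 0, 0, -1.5, 80, 10],
  [0, 0, 0, 0, -1.5, 80, 10],
], grip_force=60)

```text
t: 5.08
eef_pos: [0.5343, -0.0321, 0.0721]
tool_rot: [0.001, -0.017, 1.0, 0.0]
contact_force: [-0.7, 3.9, 5.4]
gripper_width: 0.164
grasp_force: 58.8
```

```bash
cat > circ.py <<'E'
from h import *
np.set_printoptions(precision=1,suppress=True)
import sys
ax=np.array([float(sys.argv[1]),float(sys.argv[2])]);n=float(sys.argv[3])
o=bot.get_obs();p=np.array(o["eef_pos"]);yaw=.033
d=p[:2]-ax;print("radius",np.linalg.norm(d))
a0=np.arctan2(d[0]*np.cos(yaw)+d[1]*np.sin(yaw),-d[0]*np.sin(yaw)+d[1]*np.cos(yaw))%(2*np.pi);print("angle",a0)
A=a0+n*np.arange(1,11)
T=[[ax[0]+.04*(np.sin(a)*np.cos(yaw)-np.cos(a)*np.sin(yaw)),ax[1]+.04*(np.sin(a)*np.sin(yaw)+np.cos(a)*np.cos(yaw)),p[2]] for a in A]
print(np.c_[A,to(T)])
E
python3 circ.py .507 -.064 .12
```

```text
radius 0.04194340197250602
angle 0.7406633813234016
t 5.075 pos [ 0.5 -0.   0.1] F [-0.7  3.9  5.4] w 0.16425817822623806 g 58.80982996663079
[[  0.9  -2.   -4.9  -0. ]
 [  1.   -4.9  -8.7  -0. ]
 [  1.1  -7.3 -12.8  -0. ]
 [  1.2  -9.3 -17.2  -0. ]
 [  1.3 -10.6 -21.8  -0. ]
 [  1.5 -11.4 -26.6  -0. ]
 [  1.6 -11.7 -31.4  -0. ]
 [  1.7 -11.3 -36.1  -0. ]
 [  1.8 -10.4 -40.9  -0. ]
 [  1.9  -9.  -45.4  -0. ]]
```

Call:
jog_arm([
  [0, 0, 0, -2, -4.5, 0, 10],
  [0, 0, 0, -5, -8.5, 0, 10],
  [0, 0, 0, -7.5, -12.5, 0, 10],
  [0, 0, 0, -9.3, -17, 0, 10],
  [0, 0, 0, -10.6, -21.8, 0, 10],
  [0, 0, 0, -10.6, -21.8, 0, 10],
])

```text
t: 5.82
eef_pos: [0.5481, -0.0535, 0.0723]
tool_rot: [0.003, -0.017, 1.0, 0.0]
contact_force: [5.3, 4.5, -0.1]
gripper_width: 0.159
grasp_force: 58.5
```

```bash
python3 circ.py .507 -.064 .15
```

```text
radius 0.04246370373181576
angle 1.352958896191225
t 5.825 pos [ 0.5 -0.1  0.1] F [ 5.3  4.5 -0.1] w 0.1592487097281717 g 58.50362946046516
[[  1.5   1.6  -6.5  -0. ]
 [  1.7   1.6 -12.5  -0. ]
 [  1.8   2.6 -18.4  -0. ]
 [  2.    4.4 -24.1  -0. ]
 [  2.1   7.  -29.5  -0.1]
 [  2.3  10.4 -34.4  -0.1]
 [  2.4  14.6 -38.7  -0.1]
 [  2.6  19.3 -42.4  -0.1]
 [  2.7  24.5 -45.4  -0.2]
 [  2.9  30.1 -47.5  -0.2]]
```

```bash
python3 circ.py .509 -.0635 .15
```

```text
radius 0.04040218810581787
angle 1.352659949767275
t 5.825 pos [ 0.5 -0.1  0.1] F [ 5.3  4.5 -0.1] w 0.1592487097281717 g 58.50362946046516
[[  1.5  -0.5  -6.   -0. ]
 [  1.7  -0.4 -12.   -0. ]
 [  1.8   0.5 -17.9  -0. ]
 [  2.    2.3 -23.6  -0. ]
 [  2.1   5.  -29.   -0. ]
 [  2.3   8.4 -33.9  -0.1]
 [  2.4  12.5 -38.3  -0.1]
 [  2.6  17.3 -42.   -0.1]
 [  2.7  22.5 -44.9  -0.2]
 [  2.9  28.1 -47.1  -0.2]]
```

Call:
jog_arm([
  [0, 0, 0, -0.5, -6, 0, 10],
  [0, 0, 0, -0.4, -12, 0, 10],
  [0, 0, 0, 0.5, -18, 0, 10],
  [0, 0, 0, 2.3, -23.6, 0, 10],
  [0, 0, 0, 5, -29, 0, 10],
  [0, 0, 0, 8.4, -34, 0, 10],
  [0, 0, 0, 12.5, -38.3, 0, 10],
  [0, 0, 0, 17.3, -42, 0, 10],
  [0, 0, 0, 17.3, -42, 0, 10],
])

```text
t: 6.95
eef_pos: [0.5298, -0.0981, 0.0721]
tool_rot: [0.001, -0.016, 1.0, -0.001]
contact_force: [3.8, -2.8, 5.2]
gripper_width: 0.158
grasp_force: 59.2
```

```bash
python3 circ.py .509 -.0635 .15
```

```text
radius 0.0403575312621255
angle 2.6321670415882963
t 6.95 pos [ 0.5 -0.1  0.1] F [ 3.8 -2.8  5.2] w 0.15800896794521327 g 59.158582377713174
[[ 2.8  5.6 -2.2 -0. ]
 [ 2.9 11.4 -3.9 -0. ]
 [ 3.1 17.3 -4.7 -0. ]
 [ 3.2 23.3 -4.6 -0. ]
 [ 3.4 29.2 -3.6 -0.1]
 [ 3.5 34.9 -1.8 -0.1]
 [ 3.7 40.3  0.9 -0.1]
 [ 3.8 45.2  4.4 -0.1]
 [ 4.  49.5  8.5 -0.1]
 [ 4.1 53.1 13.3 -0.1]]
```

Low forces and the radius matches; I continue.

Call:
jog_arm([
  [0, 0, 0, 5.6, -2.2, 0, 10],
  [0, 0, 0, 11.4, -4, 0, 10],
  [0, 0, 0, 17.3, -4.7, 0, 10],
  [0, 0, 0, 23.3, -4.6, 0, 10],
  [0, 0, 0, 29.2, -3.6, 0, 10],
  [0, 0, 0, 35, -1.8, 0, 10],
  [0, 0, 0, 40.3, 1, 0, 10],
  [0, 0, 0, 40.3, 1, 0, 10],
])

```text
t: 7.95
eef_pos: [0.4888, -0.0979, 0.0719]
tool_rot: [0.0, -0.016, 1.0, -0.0]
contact_force: [2.0, -0.9, 8.5]
gripper_width: 0.164
grasp_force: 59.6
```

```bash
python3 circ.py .509 -.0635 .15
```

```text
radius 0.03985020652805299
angle 3.706076470476065
t 7.95 pos [ 0.5 -0.1  0.1] F [ 2.  -0.9  8.5] w 0.16437580594817058 g 59.58420766051859
[[ 3.9  4.9  3.4 -0. ]
 [ 4.   9.1  7.7 -0. ]
 [ 4.2 12.7 12.5 -0. ]
 [ 4.3 15.4 17.9 -0. ]
 [ 4.5 17.4 23.5 -0. ]
 [ 4.6 18.5 29.4 -0. ]
 [ 4.8 18.7 35.4 -0. ]
 [ 4.9 17.9 41.4 -0. ]
 [ 5.1 16.4 47.1 -0. ]
 [ 5.2 13.9 52.6 -0. ]]
```

Call:
jog_arm([
  [0, 0, 0, 4.9, 3.4, 0, 10],
  [0, 0, 0, 9, 7.7, 0, 10],
  [0, 0, 0, 12.7, 12.5, 0, 10],
  [0, 0, 0, 15.4, 18, 0, 10],
  [0, 0, 0, 17.4, 23.5, 0, 10],
  [0, 0, 0, 18.6, 31, 0, 10],
  [0, 0, 0, 18.6, 31, 0, 10],
])

```text
t: 8.82
eef_pos: [0.4697, -0.0677, 0.0719]
tool_rot: [0.001, -0.016, 1.0, -0.001]
contact_force: [2.4, -2.7, 8.0]
gripper_width: 0.16
grasp_force: 59.4
```

```bash
python3 circ.py .509 -.0635 .05
python3 - <<'E'
from h import *
p=bot.read_camera("side");q=bot.read_camera("top")
c=np.array(p["pixels"])[220:300,270:370,::-1];d=np.array(q["pixels"])[205:285,290:370,::-1]
cv2.imwrite("pics/m3.png",np.hstack([cv2.resize(c,(450,360),interpolation=cv2.INTER_CUBIC),cv2.resize(d,(350,360),interpolation=cv2.INTER_CUBIC)]))
for n,x in(("side",p),("top",q)):
  for t in("bottle_mid","pad_face"):print(n,t,[(np.round(o["xy"],1).tolist(),round(o["score"],2)) for o in bot.tip_of(t,x)][:3])
  print(proj(x,[.637,-.0595,.0545]))
E
```

```text
radius 0.03952186915737805
angle 4.639649919966306
t 8.825 pos [ 0.5 -0.1  0.1] F [ 2.4 -2.7  8. ] w 0.15953972495332022 g 59.43548823008314
[[ 4.7  0.6  2.  -0. ]
 [ 4.7  0.6  4.  -0. ]
 [ 4.8  0.5  6.  -0. ]
 [ 4.8  0.3  7.9 -0. ]
 [ 4.9 -0.   9.9 -0. ]
 [ 4.9 -0.4 11.9 -0. ]
 [ 5.  -0.9 13.8 -0. ]
 [ 5.  -1.5 15.7 -0. ]
 [ 5.1 -2.2 17.6 -0. ]
 [ 5.1 -3.  19.4 -0. ]]
side bottle_mid [([358.2, 305.3], 0.64), ([339.7, 218.7], 0.62), ([349.7, 262.2], 0.55)]
side pad_face [([334.7, 272.8], 0.56)]
[[347.04163707 262.52070811]]
top bottle_mid [([384.3, 236.2], 0.74), ([330.7, 226.4], 0.72), ([362.8, 190.0], 0.66)]
top pad_face []
[[334.43494945 229.91614077]]
```

View pics/m3.png

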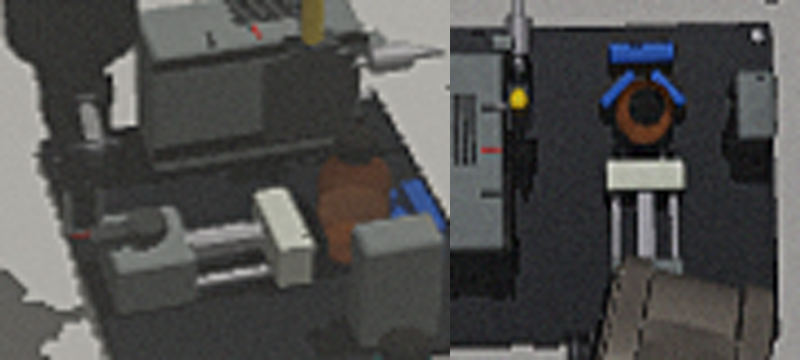

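Knob is at about 4.64 rad, the bottle sits between the blue V faces in the top crop at (643,110), and the jaw has advanced about 32 mm as expected. Letting go and rising.

Call:
jog_arm([
  [0, 0, 0, 0, 0, 0, 40],
  [0, 0, 0, 0, 0, 0, 40],
  [0, 0, 0, 0, 0, 0, 40],
  [0, 0, 0, 0, 0, -20, 40],
  [0, 0, 0, 0, 0, -50, 40],
  [0, 0, 0, 0, 0, -85, 40],
  [0, 0, 0, 0, 0, -115, 40],
  [0, 0, 0, 0, 0, -115, 40],
])

```text
t: 10.12
eef_pos: [0.4702, -0.0668, 0.1881]
tool_rot: [0.002, -0.017, 1.0, 0.0]
contact_force: [0.8, -1.1, -0.3]
gripper_width: 0.469
grasp_force: 0.0
```

Run:
```python
from fit import *
p,q=bot.read_camera("side"),bot.read_camera("top")
xs,ys=blob(p,"yel",(339.5,222),12);xt,yt=blob(q,"yel",(305.6,226.8),6)
print(len(xs),len(xt));print(tri([ray(q,(xt.mean(),yt.mean())),ray(p,(xs.mean(),ys.min()+.5))])) if len(xs)*len(xt) else 0
print(atz(ray(q,(xt.mean(),yt.mean())),.154)) if len(xt) else 0
for n,x,k in(("side",p,0),("top",q,0)):
  for t in("bottle_mid","crank_knob"):print(n,t,[(np.round(o["xy"],1).tolist(),round(o["score"],2)) for o in bot.tip_of(t,x)][:3])
print(to([.636,.033,.115]))
```

```text
15 13
(array([0.6377, 0.0334, 0.1493]), [np.float64(0.0023516453930697233), np.float64(0.0023516453930698816)])
[0.6348 0.0338 0.154 ]
side bottle_mid [([357.2, 306.7], 0.83), ([346.1, 261.1], 0.79), ([404.9, 286.8], 0.67)]
side crank_knob [([287.1, 269.0], 0.65), ([336.5, 270.5], 0.46)]
top bottle_mid [([333.9, 228.9], 0.6), ([386.7, 235.8], 0.53), ([365.1, 193.0], 0.43)]
top crank_knob []
t 10.425 pos [ 0.4683 -0.0668  0.1853] F [ 0.   0.8 -0.5] w 0.47103812628544434 g 0.0
[[-171.1   94.2   69.8]]
```

Call:
jog_arm([
  [0, 0, 0, -25, 14, 0, 40],
  [0, 0, 0, -65, 36, 0, 40],
  [0, 0, 0, -105, 58, 0, 40],
  [0, 0, 0, -140, 77, 0, 40],
  [0, 0, 0, -165, 90, 0, 40],
  [0, 0, 0, -170, 94, 0, 40],
  [0, 0, 0, -170, 94, 0, 40],
  [0, 0, 0, -170, 94, 0, 40],
])

```text
t: 11.42
eef_pos: [0.6349, 0.0317, 0.1861]
tool_rot: [-0.001, -0.016, 1.0, -0.0]
contact_force: [0.7, -0.2, -0.5]
gripper_width: 0.466
grasp_force: 0.0
```

Run:
```python
from h import *
p=bot.read_camera("side");c=np.array(p["pixels"])[170:290,270:430,::-1];cv2.imwrite("pics/s4.png",cv2.resize(c,None,fx=5,fy=5,interpolation=cv2.INTER_CUBIC))
print(to([.636,.033,.115]))
```

```text
t 11.475 pos [0.63498695 0.03173594 0.18625551] F [ 0.3 -0.1 -0.4] w 0.4707549698972878 g 0.0
[[-1.1  1.2 71.3]]
```

View pics/s4.png

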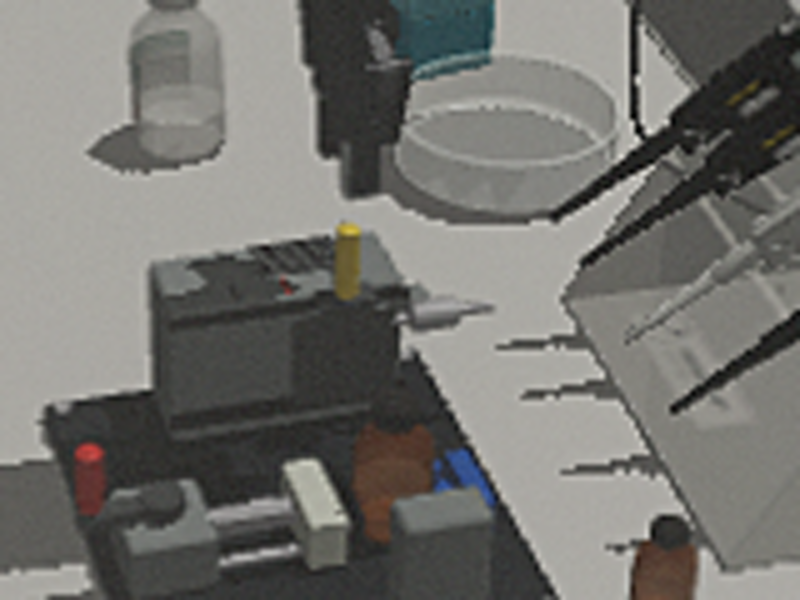

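The fingers at (362,180) stand above the yellow post at (348,230), as the offset of the near finger requires. Descending and closing.

Call:
jog_arm([
  [0, 0, 0, 0, 1, 20, 40],
  [0, 0, 0, 0, 1, 40, 40],
  [0, 0, 0, 0, 1, 60, 40],
  [0, 0, 0, 0, 1, 70, 40],
  [0, 0, 0, 0, 1, 70, 40],
  [0, 0, 0, 0, 1, 70, 8],
  [0, 0, 0, 0, 1, 70, 8],
  [0, 0, 0, 0, 1, 70, 8],
  [0, 0, 0, 0, 1, 70, 8],
], grip_force=80)

```text
t: 12.6
eef_pos: [0.6365, 0.0336, 0.1172]
tool_rot: [0.001, -0.016, 1.0, 0.0]
contact_force: [-0.4, -0.7, 6.1]
gripper_width: 0.143
grasp_force: 78.1
```

Call:
jog_arm([
  [0, 0, 0, 4, 0, 0, 8],
  [0, 0, 0, 8, 0, 0, 8],
  [0, 0, 0, 13, 0, 0, 8],
  [0, 0, 0, 18, 0, 0, 8],
  [0, 0, 0, 23, 0, 0, 8],
  [0, 0, 0, 27, 0, 0, 8],
  [0, 0, 0, 30, 0, 0, 8],
  [0, 0, 0, 30, 0, 0, 8],
  [0, 0, 0, 30, 0, 0, 8],
  [0, 0, 0, 30, 0, 0, 8],
])

```text
t: 13.85
eef_pos: [0.6081, 0.0325, 0.1172]
tool_rot: [0.003, -0.016, 1.0, -0.0]
contact_force: [8.7, -1.7, 3.1]
gripper_width: 0.145
grasp_force: 77.9
```

Run:
```python
from h import *
p=bot.read_camera("side");q=bot.read_camera("top")
c=np.array(p["pixels"])[200:300,270:370,::-1];d=np.array(q["pixels"])[205:305,280:380,::-1]
cv2.imwrite("pics/m5.png",np.hstack([cv2.resize(x,(400,400),interpolation=cv2.INTER_CUBIC) for x in(c,d)]))
print(to([.606,.033,.115]))
```

```text
t 13.95 pos [0.60812862 0.03245117 0.11721302] F [ 8.2 -2.4  3. ] w 0.14171917562855463 g 77.91451078519458
[[2.1 0.6 2.2]]
```

View pics/m5.png

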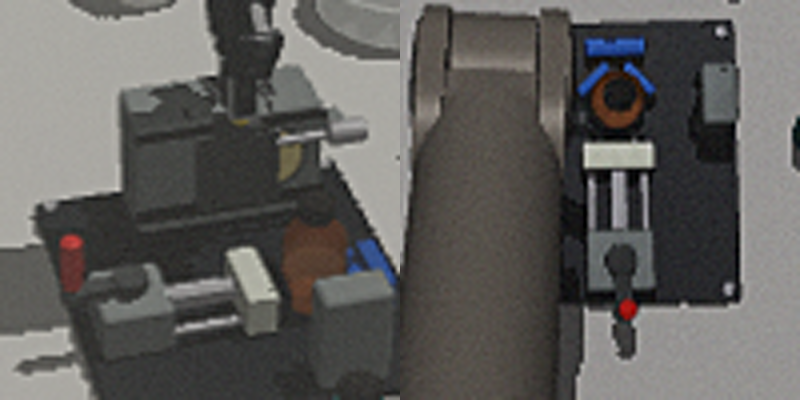

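The shutter has uncovered about half its opening, the post (240,120) is held, the bottle is clamped and the knob is free. The force of about 8 N agrees with half-way. I hold briefly, then hand in.

Call:
jog_arm([
  [0, 0, 0, 0.5, 0, 0, 8],
  [0, 0, 0, 0.5, 0, 0, 8],
  [0, 0, 0, 0.5, 0, 0, 8],
  [0, 0, 0, 0.5, 0, 0, 8],
  [0, 0, 0, 0.5, 0, 0, 8],
  [0, 0, 0, 0.5, 0, 0, 8],
])

```text
t: 14.7
eef_pos: [0.6078, 0.0325, 0.1172]
tool_rot: [0.003, -0.016, 1.0, -0.0]
contact_force: [7.2, -1.6, 2.3]
gripper_width: 0.137
grasp_force: 77.9
```

```bash
python3 -c "
from h import *
print(to([.606,.033,.115]));print(bot.hand_in())"
```

```text
t 14.7 pos [0.6077525  0.0324521  0.11722013] F [ 7.2 -1.6  2.3] w 0.1370584912355029 g 77.8860724833794
[[1.7 0.6 2.2]]
the job is handed in; nothing more can be done
None
```

I handed the job in with the amber bottle pressed home (crank at about 4.64 rad, so the pad is in by roughly 7 mm), the red knob let go, and the gripper holding the yellow post with the shutter about 29 mm open; the hand-in returned no verdict.

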